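Set out the bench for a dry-run glue-up

ROBOT

A 6-joint arm with a two-finger parallel gripper is mounted at the origin on the work surface. World frame = base frame: x ahead of the robot, y to its left, z up, the work surface at z = 0. Lengths are in m, angles in degrees, forces in N, time in s.
With the tool pointing down it reaches from about 0.35 to 0.875 m from the base axis. Payload 4.2 kg.
Tool frame: the origin (TCP) lies on the centre line of the jaws, within the pads' length; the fingertips stand 19 mm ahead of it and the grasp point (between the pads) is the TCP; z points along the fingers, y is the line along which they close (so a half turn about z gives the same grasp; the last joint's range is limited). The gripper opens to 87 mm and grips with 3 to 60 N. Pads are 19 mm wide; open, the fingers measure 117 mm over their backs; the gripper's body (75 mm by 190 mm) begins 51 mm behind the grasp point.
Start: joints at [85.577, 22.042, 0.453, 0, -68.411, -14.817], TCP at [0.206, 0.59, 0.242] pointing down, gripper open.
Joint ranges: [-179.83, 179.83], [-69.29, 118.12], [-61.27, 80.66], [-181.25, 117.63], [-171.15, -9.14], [-177.46, 177.46]. Speed limits (degrees/s): [159.86, 159.86, 180, 180, 180, 180].

INTERFACE

Orientations are given as a 3x3 rotation matrix whose columns are the frame's x, y, z axes.
In Python, from station import sense, capture, finish_job, search_frame, masks_of gives the robot as it stands.
- The arm moves only by the tool drive_tool, never from a script. Its argument "rows" is a list of rows, each a list of 7 numbers: the opening in per cent of the stroke, from 0 (shut) to 100 (fully open), then the shift along the world's x, y, z in mm, then the turn, a rotation vector about the world's x, y, z in rad. In form: [[fingers, dx, dy, dz, wx, wy, wz], ...]. A call has 1 to 5 rows; each row shifts and turns the commanded pose from where the row before left it; what a row does not reach is not made up. A row lasts 1/12 s, in which the tool goes at most 41.7 mm and 7.16 degrees, less where a joint would pass 70% of its speed; a pose out of reach is approached as far as the arm can. A call is refused whole if a number of a shift passes 41.7 or a number of a turn 0.125, either way. A call with a gripper value outside its range is refused whole. The fingers move at their own pace and stop on an object; the grip force is fixed at half the most. Time passes only in rows, so rows that do not move let the fingers close. It gives the time, the measured TCP pose, the force, the opening and the grip force at its end, in the units of the state.
- sense(): the state, without advancing time (a new reading comes with each control period).
- capture(name): name is "side" or "top"; returns a dict with "frame" (480x640x3 uint8, red, green, blue), "z_map" (480x640 float32, m along the optical axis (not along the pixel's ray), 0 where there is no reading), "fx", "fy", "cx", "cy" (pixels), "R" (3x3) and "t" (3): a world point X has camera coordinates R X + t. Camera axes: x right, y down, z forward; pixel columns grow to the right and rows downward; lengths in m; the calibration is good to about 2 mm. A picture is of the moment at which its call begins.
- finish_job(): hands the job in; it is judged then, once.
Trained networks look in a picture, given as the dict that the camera call returned (one of the last four; its "shot" number tells which), for a name from the list of things; names that differ only in an ending like _2 or _b are one class to them, and where a whole thing is asked for, a point or a joint stands for the part that bears it (a point fixed in the world has none). Each returns a list of dicts, best first, with "p" (0 to 1); they miss things now and then, are a little off and sometimes report something else, mostly with a low value. They report only what shows in the picture. A call takes as long as a camera call. They do not tell look-alikes from the thing itself.
- search_frame(label, picture): "xy" ([column, row] in pixels, amid what is visible of it).
- masks_of(label, picture): "region" (480x640 bool, what is visible of it) and "xy" ([column, row] in pixels, amid what is visible of it).
The state is a dict: "time_s": time; "joints": joint angles; "joint_velocities": joint speeds; "effort": joint torques, N m; "tcp_pos": TCP position; "ee_rot": TCP orientation; "wrist_force": force on the tool from outside, world axes, zero at the start; "moment": the same for the moment, N m; "gripper_width": opening from 0.0 (shut) to 1.0 (fully open); "gripper_force": force on a finger pad.
Only numpy, scipy, OpenCV 4.12 (cv2) and the standard library are available. Lean on these libraries where they do the work, as an engineer would, in place of code of your own. Each camera call takes 0.05 s, during which the arm holds its last target. There are 200 camera calls.

TASK

Set the bench out for a dry run of the glue-up: lay the long caul squarely on top of the work on the gluing board, ends matching, and stand the tapered plastic pot upright in the steel kettle so that it sits right down on the kettle's floor. Lay the roller in front of the gluing board (the robot's side) along its long edge, and take the crossed spring clamps apart and lay one beside each end of the board, parallel to that end; roller and clamps lie flat on the bench, centred on their edge and about 3 cm clear of it. Leave the kettle, the glass jar and the short offcut where they are.

Things in the scene. Friction and masses are not known exactly. Their poses are not given: they have to be found in the camera images.
- gluing_board: White melamine board, 80 (x) by 160 (y) by 16 high, fixed to the bench; origin at the centre of its underside, front edge (robot's side) at -x, short ends at +y and -y. On it, centred along its y axis, is the work: a dark and a light hardwood lath edge to edge, together 40 wide (x) and 130 long (y), flat top 36 above the origin, between two low end stops (top 25 above the origin)
- caul_c (a point): Caul: straight pine batten lying flat, 130 long (its x axis), 36 wide, 18 thick, as long as the work; the point is its centre, 9 above its underside
- clamp_low_c (a point): The lower of two purple spring clamps lying crossed, one on the other: lying flat on its side, 107 long (handle ends 56 behind the point at its -x end, jaw tips 51 ahead), 20 thick, 57 wide over the handle ends, 36 at the pivot, where both sides are flat, 28 long and parallel to its x axis: grip there, across y. The point is on the pivot axis, 10 above its underside
- clamp_top_c (a point): The upper of the two crossed clamps, its underside 20 above the bench at the start: lying flat on its side, 107 long (handle ends 56 behind the point at its -x end, jaw tips 51 ahead), 20 thick, 57 wide over the handle ends, 36 at the pivot, where both sides are flat, 28 long and parallel to its x axis: grip there, across y. The point is on the pivot axis, 10 above its underside
- roller_c (a point): Hand glue roller lying flat, 130 long (its x axis): white plastic sleeve 32 in diameter and 50 wide at +x in a steel fork 58 wide, round wooden handle 26 in diameter from 50 behind to 14 ahead of the point, pommel 32 in diameter at -x. The point is the middle of its length, on the handle's axis, 16 above the bench
- pot_c (a point): Tapered open white plastic pot standing upright, 85 high, 42 in diameter at the foot, 53 at the top (57 over a rim bead in the top 4); the point is its centre, 42.5 above its underside
- kettle: Small open steel glue kettle standing loose on the bench, 50 high, outside diameter 54 at the foot and 76 at the rim (82 over two lugs), with a thin wire bail hanging down outside on its -x side (45 from the axis); inside it narrows from 70 at the rim to about 49 at the flat floor, which is 4 above its origin. The origin is the centre of its underside. The seated pot stands about 39 above the rim
- jar: Small glass jar with a steel screw lid, 60 in diameter, 78 high, a bystander; origin at the centre of its underside
- offcut: Short offcut of the same batten as the caul, 60 by 36 by 18, a bystander; origin at the centre of its underside
Not all that is in view belongs to the job. Leave any red look-alike of the part that bears roller_c alone. Leave any green look-alike of the part that bears clamp_top_c alone.

How it is judged (in metres and radians):
At the end, for the whole second after the job is handed in: Caul flat on the work, centred to 10 mm; pot upright on the kettle's floor; roller flat, its middle 73-117 mm before the board's centre; one clamp flat beyond each end, its middle 116-160 mm from the centre; these three centred to 25 mm, parallel to their edges to 0.2 rad; all released, at rest (x of caul_c in the frame of gluing_board between -0.01 and 0.01 m and y of caul_c in the frame of gluing_board between -0.01 and 0.01 m and z of caul_c in the frame of gluing_board between 0.041 and 0.049 m and angle between the x axis of caul_c and the y axis of gluing_board, either way round below 0.1 rad and angle between each of caul_c, kettle's own z axis and vertical below 0.06 rad and x of roller_c in the frame of gluing_board between -0.117 and -0.073 m and y of roller_c in the frame of gluing_board between -0.025 and 0.025 m and height (world z) of roller_c below 0.021 m and angle between the x axis of roller_c and the y axis of gluing_board, either way round below 0.2 rad and z of pot_c in the frame of kettle below 0.05 m and horizontal distance between pot_c and kettle below 0.008 m and angle between pot_c's own z axis and vertical below 0.08 rad and height (world z) of each of clamp_low_c, clamp_top_c below 0.014 m and angle between the x axis of each of clamp_low_c, clamp_top_c and the x axis of gluing_board, either way round below 0.2 rad and linear speed of each of caul, clamp_low, clamp_top, roller, pot below 0.02 m/s and ((x of clamp_low_c in the frame of gluing_board between -0.025 and 0.025 m and y of clamp_low_c in the frame of gluing_board between 0.116 and 0.16 m and x of clamp_top_c in the frame of gluing_board between -0.025 and 0.025 m and y of clamp_top_c in the frame of gluing_board between -0.16 and -0.116 m) or (x of clamp_low_c in the frame of gluing_board between -0.025 and 0.025 m and y of clamp_low_c in the frame of gluing_board between -0.16 and -0.116 m and x of clamp_top_c in the frame of gluing_board between -0.025 and 0.025 m and y of clamp_top_c in the frame of gluing_board between 0.116 and 0.16 m))); the robot touches nothing.
It fails at once if the glass jar is moved more than 20 mm or tipped (distance of jar from where it was at the start of the episode above 0.02 m or angle between jar's own z axis and vertical above 0.3 rad).
It fails at once if the short offcut is moved more than 20 mm (distance of offcut from where it was at the start of the episode above 0.02 m).
It fails at once if the kettle is moved more than 30 mm or tipped (distance of kettle from where it was at the start of the episode above 0.03 m or angle between kettle's own z axis and vertical above 0.5 rad).
It also fails if it takes over 112 s, if anything falls off the work surface, if the arm or the gripper's body presses on something with over 40 N, if the wrist force passes 120 N, or if a joint passes its speed limit or range.

## Working session

There is one attempt and no reset: what is moved stays moved. The work goes in short steps, Python scripts to look and compute and a tool call to move; the robot and the scene stay as the last step left them, time stands still between calls to the robot, and variables do not carry over. Pictures are saved under pics/ and viewed, at most 14 in all, crops included, and the job is handed in when it is done.

Besides the shell and the picture viewer there is one more tool, called after ">>>" in YAML: its name, and indented under it one key for each argument. drive_tool: Moves the arm, as the interface text tells. Its arguments: {"type":"object","properties":{"rows":{"type":"array"}},"required":["rows"]}

```bash
mkdir -p pics
cat > h.py <<'E'
import numpy as np, cv2
from station import *
def save(c,name,crop=None,s=1):
    f=c["frame"][:,:,::-1]
    if crop: x0,y0,x1,y1=crop; f=f[y0:y1,x0:x1]
    cv2.imwrite("pics/"+name,cv2.resize(f,None,fx=s,fy=s,interpolation=cv2.INTER_CUBIC))
def world(c):
    z=c["z_map"]; v,u=np.mgrid[:480,:640]
    P=np.stack([(u-c["cx"])/c["fx"]*z,(v-c["cy"])/c["fy"]*z,z],-1)
    W=(P-np.array(c["t"]))@np.array(c["R"]); W[z==0]=np.nan; return W
E
python3 - <<'E'
from h import *
s=sense(); print(s["tcp_pos"],s["ee_rot"],s["gripper_width"])
for n in("top","side"):
    c=capture(n); save(c,n+"0.png"); W=world(c); print(n,c["fx"],-np.array(c["R"]).T@np.array(c["t"]))
    for l in "gluing_board caul_c clamp_low_c clamp_top_c roller_c pot_c kettle jar offcut".split():
        for d in masks_of(l,c)[:4]:
            if d["p"]<.2: continue
            m=d["region"]; X=W[m]; X=X[~np.isnan(X[:,0])]
            if len(X)<5: continue
            top=X[X[:,2]>np.percentile(X[:,2],95)-.006]
            q=X[:,:2]-X[:,:2].mean(0); a=np.linalg.svd(q,full_matrices=False)[2][0]
            r=cv2.minAreaRect((X[:,:2]*1000).astype(np.float32))
            print(l,round(d["p"],2),np.round(d["xy"]),m.sum(),"mean",X.mean(0).round(3),"top",top.mean(0).round(3),"zmax",np.percentile(X[:,2],98).round(3),"ang",np.degrees(np.arctan2(a[1],a[0])).round(1),"rect",np.round(r[0]),np.round(r[1]),round(r[2],1),"rgb",c["frame"][m].mean(0).round())
E
```

```text
[0.20575492 0.58957909 0.2404602 ] [[ 9.44088827e-01 -3.29690610e-01 -6.22893062e-04]
 [-3.29691184e-01 -9.44086549e-01 -2.07650614e-03]
 [ 9.65396155e-05  2.16576860e-03 -9.99997650e-01]] 0.9991084465013225
top 577.1972838396885 [ 0.24658488 -0.00910333  1.50675031]
gluing_board 0.77 [309. 181.] 1859 mean [0.631 0.037 0.024] top [0.634 0.037 0.037] zmax 0.041 ang 98.6 rect [637.  38.] [ 88. 163.] 7.9 rgb [229. 207. 186.]
caul_c 0.79 [434. 190.] 752 mean [ 0.614 -0.296  0.016] top [ 0.614 -0.295  0.02 ] zmax 0.024 ang -172.3 rect [ 618. -298.] [140.  44.] 6.8 rgb [236. 209. 162.]
clamp_low_c 0.66 [231. 280.] 182 mean [0.388 0.249 0.018] top [0.384 0.248 0.021] zmax 0.026 ang 174.7 rect [383. 250.] [ 50. 100.] 86.7 rgb [118.  73. 143.]
clamp_top_c 0.98 [214. 333.] 342 mean [0.241 0.279 0.018] top [0.239 0.276 0.022] zmax 0.027 ang -109.6 rect [236. 280.] [98. 50.] 82.7 rgb [ 95. 176. 104.]
clamp_top_c 0.91 [225. 276.] 422 mean [0.383 0.248 0.036] top [0.383 0.25  0.041] zmax 0.046 ang 92.1 rect [382. 250.] [ 54. 108.] 4.4 rgb [124.  78. 148.]
roller_c 0.68 [508. 321.] 658 mean [ 0.277
[... 2306 characters left out ...]
5  0.029] zmax 0.033 ang -164.6 rect [ 288. -469.] [103.  58.] 20.7 rgb [215.  34.  19.]
pot_c 0.91 [305. 147.] 559 mean [0.596 0.308 0.057] top [0.598 0.313 0.085] zmax 0.088 ang -113.5 rect [621. 362.] [171.  59.] 65.8 rgb [165. 163. 161.]
kettle 0.89 [241. 137.] 519 mean [0.463 0.443 0.031] top [0.459 0.439 0.048] zmax 0.052 ang -106.3 rect [462. 441.] [80. 69.] 67.0 rgb [120. 119. 123.]
jar 0.76 [333. 332.] 1037 mean [ 0.384 -0.246  0.057] top [ 0.389 -0.237  0.078] zmax 0.08 ang -158.8 rect [ 405. -235.] [91. 57.] 13.2 rgb [177. 169. 166.]
offcut 0.74 [396. 199.] 326 mean [0.733 0.037 0.015] top [0.735 0.04  0.018] zmax 0.022 ang -79.9 rect [733.  47.] [40. 76.] 8.3 rgb [198. 163. 108.]
```

View pics/top0.png

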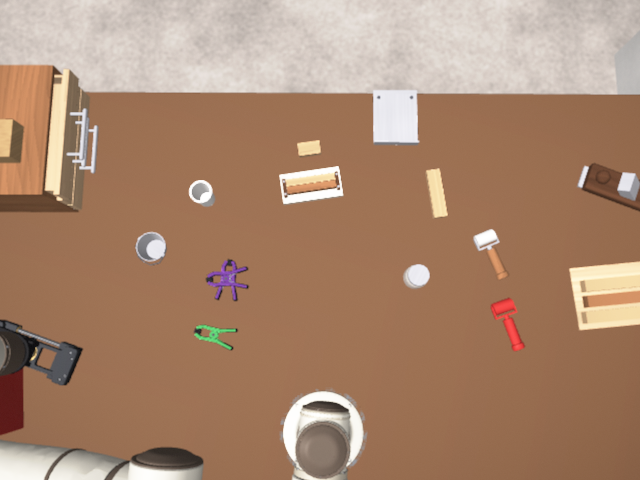

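View pics/side0.png

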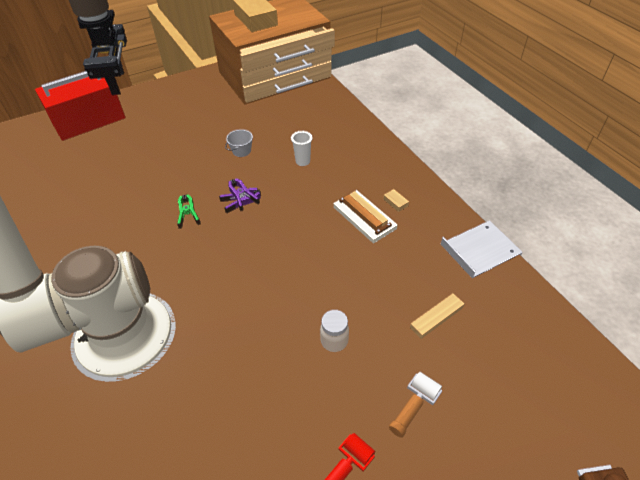

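Run:
```python
from h import *
c=capture("top"); save(c,"crop1.png",(120,160,330,360),3.5)
```

```text
(no output)
```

View pics/crop1.png

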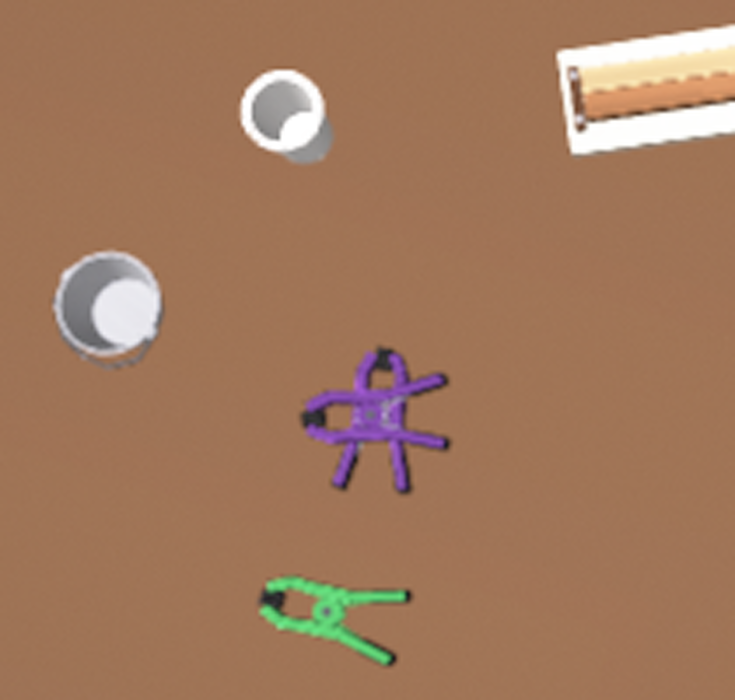

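The top view lists these candidates:
- **Clamps:** purple at (228,279), green decoy at (214,333).
- **Roller:** white and wood at (491,254), red decoy at (508,321).
- **Caul:** (436,193), with the short offcut at (309,148).
- **Pot and kettle:** pot (202,193), kettle (151,247), jar (416,276).

The crop confirms the purple pair. The upper clamp's jaws point left (+y) and the lower clamp's point up (+x).

```bash
cat > meas.py <<'E'
from h import *
def circ(X):
    for _ in range(4):
        A=np.c_[2*X[:,:2],np.ones(len(X))]; s=np.linalg.lstsq(A,(X[:,:2]**2).sum(1),rcond=None)[0]
        r=np.sqrt(s[2]+s[0]**2+s[1]**2); e=abs(np.hypot(*(X[:,:2]-s[:2]).T)-r); X=X[e<=max(np.percentile(e,90),.002)]
    return s[:2].round(4),r.round(4)
def near(W,x,y,r): return np.hypot(W[...,0]-x,W[...,1]-y)<r
def rect(X):
    r=cv2.minAreaRect((X[:,:2]*1000).astype(np.float32)); return np.round(r[0],1),np.round(r[1],1),round(r[2],1)
E
python3 - <<'E'
from meas import *
for n in("top","side"):
    c=capture(n); W=world(c); f=c["frame"].astype(int); z=W[...,2]
    for (nm,x,y,lo) in(("pot",.598,.313,.079),("kettle",.462,.445,.044),("jar",.389,-.235,.072)):
        print(n,nm,circ(W[near(W,x,y,.05)&(z>lo)]))
    print("board",rect(W[near(W,.636,.037,.1)&(z>.008)]),"work",rect(W[near(W,.636,.037,.1)&(z>.03)]))
    print("caul",rect(W[near(W,.615,-.297,.09)&(z>.01)]),"roller",rect(W[near(W,.454,-.436,.09)&(z>.01)]),"rollerhandle",rect(W[near(W,.454,-.436,.09)&(z>.012)&(f[...,0]-f[...,2]>55)]))
    pm=near(W,.383,.249,.1)&(z>.006)
    X=W[pm&(z>.027)]; print("clamp top",rect(X),len(X)); X=W[pm&(z<.024)]; print("clamp low",rect(X),len(X)); print("offcut",rect(W[near(W,.735,.042,.05)&(z>.008)]))
E
```

```text
top pot (array([0.5981, 0.3138]), np.float64(0.0266))
top kettle (array([0.4616, 0.4426]), np.float64(0.0356))
top jar (array([ 0.39  , -0.2343]), np.float64(0.0213))
board (array([646.2,  43.1]), array([174.9, 171.9]), 20.9) work (array([634.3,  37.2]), array([ 42.9, 143.4]), 8.0)
caul (array([ 607.5, -295.1]), array([131.8, 110.7]), 42.7) roller (array([ 467.5, -447.8]), array([151. ,  85.6]), 31.3) rollerhandle (array([ 449.3, -439.4]), array([130.2,  30.8]), 21.0)
clamp top (array([377.7, 245.5]), array([ 59.8, 108.4]), 13.7) 395
clamp low (array([379.8, 248.6]), array([183.3, 186.1]), 18.3) 372
offcut (array([747.1,  41.7]), array([60.2, 91.4]), 8.5)
side pot (array([0.5975, 0.3121]), np.float64(0.0266))
side kettle (array([0.462 , 0.4404]), np.float64(0.0359))
side jar (array([ 0.3892, -0.2372]), np.float64(0.0216))
board (array([663.5,  38.8]), array([144. , 164.9]), 8.3) work (array([633.7,  34.6]), array([ 43.3, 133.2]), 8.8)
caul (array([ 613.8, -298.3]), array([133.6,  37.6]), 8.4) roller (array([ 447.4, -439.7]), array([129.8,  58.4]), 23.0) rollerhandle (array([ 427.9, -450.2]), array([86. , 30.6]), 20.7)
clamp top (array([380.4, 246.7]), array([ 58.2, 108.8]), 5.9) 354
clamp low (array([374.8, 252.3]), array([ 85.3, 119. ]), 73.6) 317
offcut (array([734.8,  40.5]), array([39.4, 63.7]), 9.0)
```

>>> drive_tool:
  rows:
    - [100, 30, -21, 0, 0, 0, 0]
    - [100, 30, -21, 0, 0, 0, 0]
    - [100, 30, -21, 0, 0, 0, 0]
    - [100, 30, -21, 0, 0, 0, 0]
    - [100, 30, -21, 0, 0, 0, 0]

```text
time_s: 1.57
tcp_pos: [0.357, 0.484, 0.2417]
ee_rot: [[0.944, -0.329, 0.0], [-0.329, -0.944, 0.0], [0.0, -0.0, -1.0]]
wrist_force: [0.3, 0.2, -0.7]
gripper_width: 0.998
gripper_force: 0.0
```

>>> drive_tool:
  rows:
    - [100, 30, -21, 0, 0, 0, 0]
    - [100, 30, -21, 0, 0, 0, 0]
    - [100, 30, -21, 0, 0, 0, 0]
    - [100, 30, -21, 0, 0, 0, 0]
    - [100, 30, -21, 0, 0, 0, 0]

```text
time_s: 1.98
tcp_pos: [0.5072, 0.3789, 0.2417]
ee_rot: [[0.944, -0.329, 0.0], [-0.329, -0.944, 0.0], [0.0, -0.0, -1.0]]
wrist_force: [0.3, 1.3, 0.5]
gripper_width: 1.002
gripper_force: 0.0
```

>>> drive_tool:
  rows:
    - [100, 30, -21, -20, 0, 0, 0]
    - [100, 30, -21, -20, 0, 0, 0]
    - [100, 30, -21, -20, 0, 0, 0]
    - [100, 2, -4, -20, 0, 0, 0]
    - [100, 0, 0, 0, 0, 0, 0]

```text
time_s: 2.4
tcp_pos: [0.5969, 0.3095, 0.1559]
ee_rot: [[0.942, -0.334, -0.009], [-0.334, -0.942, -0.005], [-0.006, 0.008, -1.0]]
wrist_force: [-1.1, -0.9, -1.5]
gripper_width: 0.998
gripper_force: 0.0
```

>>> drive_tool:
  rows:
    - [100, 0, 0, 0, 0, 0, 0]
    - [100, 0, 0, -30, 0, 0, 0]
    - [100, 0, 0, -30, 0, 0, 0]
    - [100, 0, 0, -27, 0, 0, 0]
    - [100, 0, 0, 0, 0, 0, 0]

```text
time_s: 2.82
tcp_pos: [0.5944, 0.313, 0.0707]
ee_rot: [[0.944, -0.328, -0.007], [-0.329, -0.944, -0.004], [-0.005, 0.006, -1.0]]
wrist_force: [-1.4, -1.0, -0.5]
gripper_width: 1.001
gripper_force: 0.0
```

>>> drive_tool:
  rows:
    - [100, 0, 0, 0, 0, 0, 0]
    - [40, 0, 0, 0, 0, 0, 0]
    - [40, 0, 0, 0, 0, 0, 0]
    - [40, 0, 0, 0, 0, 0, 0]
    - [40, 0, 0, 0, 0, 0, 0]

```text
time_s: 3.23
tcp_pos: [0.5984, 0.3138, 0.0766]
ee_rot: [[0.944, -0.329, 0.003], [-0.329, -0.944, 0.002], [0.002, -0.003, -1.0]]
wrist_force: [0.9, 0.2, 0.2]
gripper_width: 0.784
gripper_force: 0.0
```

>>> drive_tool:
  rows:
    - [30, 0, 0, 0, 0, 0, 0]
    - [30, 0, 0, 0, 0, 0, 0]
    - [30, 0, 0, 0, 0, 0, 0]
    - [30, 0, 0, 0, 0, 0, 0]
    - [30, 0, 0, 0, 0, 0, 0]

```text
time_s: 3.65
tcp_pos: [0.598, 0.3131, 0.0751]
ee_rot: [[0.944, -0.329, 0.0], [-0.329, -0.944, 0.0], [0.0, -0.0, -1.0]]
wrist_force: [-0.3, -0.2, 2.8]
gripper_width: 0.585
gripper_force: 29.9
```

>>> drive_tool:
  rows:
    - [30, 0, 0, 15, 0, 0, 0]
    - [30, 0, 0, 30, 0, 0, 0]
    - [30, 0, 0, 35, 0, 0, 0]
    - [30, -20, 18, 0, 0, 0, 0]
    - [30, -25, 24, 0, 0, 0, 0]

```text
time_s: 4.07
tcp_pos: [0.5547, 0.3549, 0.1572]
ee_rot: [[0.943, -0.333, 0.004], [-0.333, -0.943, 0.004], [0.003, -0.005, -1.0]]
wrist_force: [-0.2, 0.3, -1.5]
gripper_width: 0.582
gripper_force: 30.0
```

>>> drive_tool:
  rows:
    - [30, -25, 24, 0, 0, 0, 0]
    - [30, -25, 24, 0, 0, 0, 0]
    - [30, -25, 24, 0, 0, 0, 0]
    - [30, -16, 15, 0, 0, 0, 0]
    - [30, 0, 0, 0, 0, 0, 0]

```text
time_s: 4.48
tcp_pos: [0.4587, 0.445, 0.1543]
ee_rot: [[0.946, -0.325, -0.001], [-0.325, -0.946, 0.0], [-0.001, -0.0, -1.0]]
wrist_force: [0.3, -0.8, -0.6]
gripper_width: 0.583
gripper_force: 30.0
```

>>> drive_tool:
  rows:
    - [30, 0, 0, 0, 0, 0, 0]
    - [30, 0, 0, 0, 0, 0, 0]
    - [30, 0, 0, 0, 0, 0, 0]

```text
time_s: 4.73
tcp_pos: [0.4625, 0.4414, 0.1543]
ee_rot: [[0.944, -0.331, -0.0], [-0.331, -0.944, -0.0], [-0.0, 0.001, -1.0]]
wrist_force: [0.2, -0.2, -0.3]
gripper_width: 0.582
gripper_force: 30.0
```

Run:
```python
from meas import *
print(sense()["tcp_pos"])
for n in("top","side"):
    c=capture(n); W=world(c); z=W[...,2]; 
    print(n,"kettle",circ(W[near(W,.462,.4415,.05)&(z>.042)&(z<.056)]))
    f=c["frame"].astype(int); X=W[near(W,.462,.4415,.04)&(z>.1)&(z<.19)&(f.min(-1)>110)]
    print(len(X),X[:,2].min() if len(X) else 0, circ(X[X[:,2]>.175]) if (X[:,2]>.175).sum()>20 else 0)
    p=np.array(c["R"])@[.462,.4415,.1]+c["t"]; u=int(c["fx"]*p[0]/p[2]+c["cx"]);v=int(c["fy"]*p[1]/p[2]+c["cy"])
    x0=max(u-60,0);y0=max(v-60,0); save(c,"k_"+n+".png",(x0,y0,x0+130,y0+110),5)
```

```text
[0.46245995 0.44135054 0.15433783]
top kettle (array([0.4616, 0.4403]), np.float64(0.0364))
54 0.10001634078831519 0
side kettle (array([0.4618, 0.4406]), np.float64(0.0352))
203 0.10061362836433989 0
```

View pics/k_side.png

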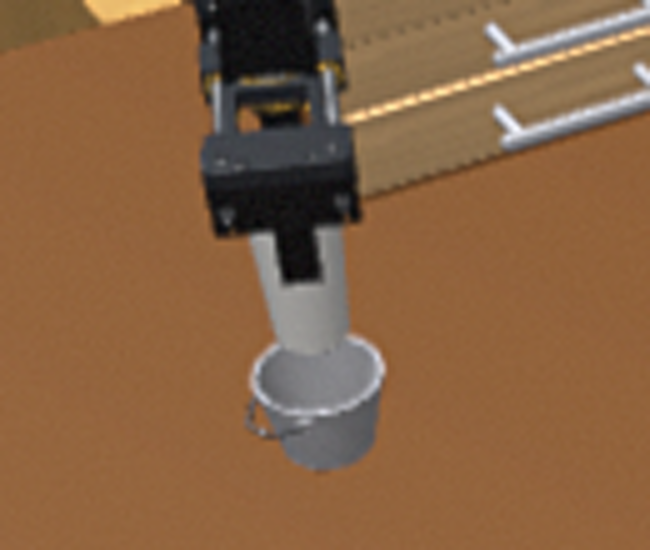

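The side crop shows the pot, foot at (308,350), held upright just above the kettle mouth, rim centre at about (318,372). It looks aligned, so I'm lowering it.

>>> drive_tool:
  rows:
    - [30, 0, 0, -20, 0, 0, 0]
    - [30, 0, 0, -20, 0, 0, 0]
    - [30, 0, 0, -10, 0, 0, 0]
    - [30, 0, 0, -6, 0, 0, 0]
    - [30, 0, 0, -6, 0, 0, 0]

```text
time_s: 5.25
tcp_pos: [0.4624, 0.4419, 0.0923]
ee_rot: [[0.944, -0.33, 0.0], [-0.33, -0.944, -0.0], [0.0, 0.0, -1.0]]
wrist_force: [0.3, -0.1, -0.4]
gripper_width: 0.582
gripper_force: 30.0
```

>>> drive_tool:
  rows:
    - [30, 0, 0, -5, 0, 0, 0]
    - [30, 0, 0, -4, 0, 0, 0]
    - [30, 0, 0, -2, 0, 0, 0]
    - [30, 0, 0, -1, 0, 0, 0]
    - [30, 0, 0, 0, 0, 0, 0]

```text
time_s: 5.67
tcp_pos: [0.4618, 0.4423, 0.0808]
ee_rot: [[0.944, -0.329, 0.0], [-0.329, -0.944, 0.0], [0.0, -0.0, -1.0]]
wrist_force: [0.3, 0.1, -1.1]
gripper_width: 0.586
gripper_force: 30.0
```

>>> drive_tool:
  rows:
    - [100, 0, 0, 0, 0, 0, 0]
    - [100, 0, 0, 0, 0, 0, 0]
    - [100, 0, 0, 0, 0, 0, 0]
    - [100, 0, 0, 0, 0, 0, 0]
    - [100, 0, 0, 15, 0, 0, 0]

```text
time_s: 6.08
tcp_pos: [0.4604, 0.4406, 0.0929]
ee_rot: [[0.944, -0.33, -0.004], [-0.33, -0.944, -0.005], [-0.002, 0.006, -1.0]]
wrist_force: [-0.5, -0.9, -0.4]
gripper_width: 0.88
gripper_force: 0.0
```

>>> drive_tool:
  rows:
    - [100, 0, 0, 30, 0, 0, 0]
    - [100, 0, 0, 40, 0, 0, 0]
    - [100, 0, 0, 40, 0, 0, 0]
    - [100, 0, 0, 0, 0, 0, -0.119]
    - [100, 0, 0, 0, 0, 0, -0.119]

```text
time_s: 6.5
tcp_pos: [0.4628, 0.4435, 0.2099]
ee_rot: [[0.837, -0.547, 0.005], [-0.547, -0.837, 0.007], [0.0, -0.008, -1.0]]
wrist_force: [-0.3, -0.6, -0.5]
gripper_width: 0.994
gripper_force: 0.0
```

Run:
```python
from meas import *
print(sense()["tcp_pos"])
for n in("top","side"):
    c=capture(n); W=world(c); z=W[...,2]; f=c["frame"]
    print(n,"pot",circ(W[near(W,.462,.4415,.04)&(z>.082)&(z<.1)]),np.nanpercentile(z[near(W,.462,.4415,.04)&(z<.11)],98))
    hsv=cv2.cvtColor(f,cv2.COLOR_RGB2HSV).astype(int); pur=(hsv[...,0]>125)&(hsv[...,0]<160)&(hsv[...,1]>80)&near(W,.383,.249,.1)
    for nm,m in(("T",pur&(z>.027)),("L",pur&(z<.022))):
        X=W[m]; print(nm,rect(X),X.mean(0),m.sum())
    save(c,"c_"+n+".png",(195,250,265,310) if n=="top" else (205,165,275,225),8)
```

```text
[0.46278768 0.44353452 0.20989644]
top pot (array([0.4614, 0.4428]), np.float64(0.0286)) 0.08857515123846765
T (array([382.1, 247. ]), array([52.3, 99.4]), 3.3) [0.38272691 0.24750522 0.03895768] 326
L (array([377.9, 265.7]), array([99.9, 75.3]), 2.7) [0.37857435 0.25011314 0.01530965] 191
side pot (array([0.4615, 0.4404]), np.float64(0.0264)) 0.09091054155600145
T (array([380.5, 246.8]), array([ 52. , 101.7]), 6.9) [0.38210008 0.24861956 0.03853643] 255
L (array([376.7, 274.7]), array([102.9,  97.8]), 5.0) [0.38162487 0.24578603 0.01499862] 222
```

View pics/c_top.png

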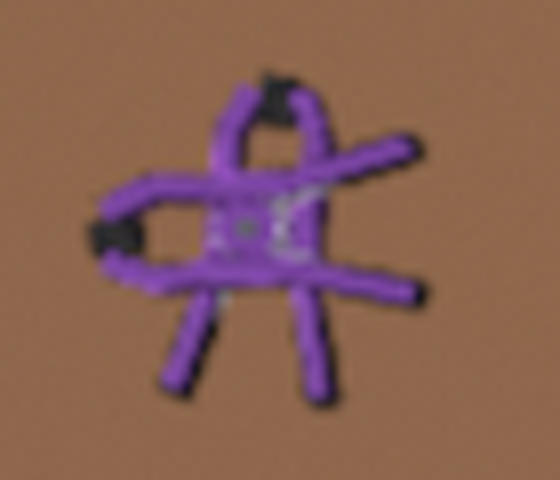

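The crop shows the upper clamp's washer at (247,229) and the jaws at (115,237), giving a yaw of about 93°. The lower clamp has its jaws at (280,95) and its pivot near (265,232), giving a yaw of about -5°.

```bash
cat >> h.py <<'E'
def ray(c,u,v,z):
    R=np.array(c["R"]); o=-R.T@np.array(c["t"]); d=R.T@[(u-c["cx"])/c["fx"],(v-c["cy"])/c["fy"],1]
    return o+d*(z-o[2])/d[2]
E
python3 - <<'E'
from h import *
c=capture("top")
for u,v,z in((225.9,278.6,.04),(195+115/8,250+237/8,.035),(195+415/8,250+221/8,.035),(228.1,279,.02),(230,250+90/8,.015),(195+250/8,299,.015)): print(ray(c,u,v,z).round(4))
E
```

```text
[0.3801 0.2488 0.04  ]
[0.3777 0.2918 0.035 ]
[0.3833 0.1962 0.035 ]
[0.3809 0.2466 0.02  ]
[0.4276 0.244  0.015 ]
[0.3298 0.2506 0.015 ]
```

>>> drive_tool:
  rows:
    - [100, -8, -19, 0, 0, 0, -0.119]
    - [100, -8, -19, 0, 0, 0, -0.119]
    - [100, -8, -19, 0, 0, 0, -0.119]
    - [100, -8, -19, 0, 0, 0, -0.119]
    - [100, -8, -19, 0, 0, 0, -0.119]

```text
time_s: 7.07
tcp_pos: [0.4212, 0.346, 0.2049]
ee_rot: [[0.389, -0.921, -0.001], [-0.921, -0.389, -0.001], [0.001, 0.001, -1.0]]
wrist_force: [-0.3, 0.8, 0.3]
gripper_width: 0.999
gripper_force: 0.0
```

>>> drive_tool:
  rows:
    - [100, -8, -19, 0, 0, 0, -0.119]
    - [100, -8, -19, 0, 0, 0, -0.119]
    - [100, -8, -19, -15, 0, 0, -0.119]
    - [100, -8, -19, -20, 0, 0, 0]
    - [100, -7, -21, -20, 0, 0, 0]

```text
time_s: 7.48
tcp_pos: [0.3824, 0.2495, 0.1502]
ee_rot: [[0.048, -0.999, 0.001], [-0.999, -0.048, 0.001], [-0.001, -0.001, -1.0]]
wrist_force: [0.8, -1.0, -0.4]
gripper_width: 1.002
gripper_force: 0.0
```

>>> drive_tool:
  rows:
    - [100, -1, -1, -30, 0, 0, 0]
    - [100, 0, 0, -30, 0, 0, 0]
    - [100, 0, 0, -25, 0, 0, 0]
    - [100, 0, 0, -15, 0, 0, 0]
    - [100, 0, 0, -5, 0, 0, 0]

```text
time_s: 7.9
tcp_pos: [0.3805, 0.2475, 0.043]
ee_rot: [[0.047, -0.999, -0.004], [-0.999, -0.047, -0.005], [0.005, 0.004, -1.0]]
wrist_force: [0.0, 0.3, -0.5]
gripper_width: 0.996
gripper_force: 0.0
```

>>> drive_tool:
  rows:
    - [60, 0, 0, 0, 0, 0, 0]
    - [45, 0, 0, 0, 0, 0, 0]
    - [45, 0, 0, 0, 0, 0, 0]
    - [45, 0, 0, 0, 0, 0, 0]
    - [45, 0, 0, 0, 0, 0, 0]

```text
time_s: 8.32
tcp_pos: [0.3822, 0.2497, 0.0466]
ee_rot: [[0.045, -0.999, 0.001], [-0.999, -0.045, 0.002], [-0.002, -0.001, -1.0]]
wrist_force: [0.5, 0.3, 0.0]
gripper_width: 0.708
gripper_force: 0.0
```

>>> drive_tool:
  rows:
    - [25, 0, 0, 0, 0, 0, 0]
    - [25, 0, 0, 0, 0, 0, 0]
    - [25, 0, 0, 0, 0, 0, 0]
    - [25, 0, 0, 0, 0, 0, 0]

```text
time_s: 8.65
tcp_pos: [0.3818, 0.2492, 0.0458]
ee_rot: [[0.045, -0.999, 0.0], [-0.999, -0.045, 0.0], [-0.0, -0.0, -1.0]]
wrist_force: [-0.3, 0.9, 2.8]
gripper_width: 0.404
gripper_force: 30.0
```

>>> drive_tool:
  rows:
    - [25, 0, 0, 15, 0, 0, 0]
    - [25, 0, 0, 30, 0, 0, 0]
    - [25, 0, 0, 35, 0, 0, 0]
    - [25, 20, -6, 0, 0, 0, -0.122]
    - [25, 20, -6, 0, 0, 0, -0.122]

```text
time_s: 9.07
tcp_pos: [0.4227, 0.2383, 0.1282]
ee_rot: [[-0.201, -0.98, 0.004], [-0.98, 0.201, 0.004], [-0.005, -0.003, -1.0]]
wrist_force: [-0.1, 0.9, -0.5]
gripper_width: 0.411
gripper_force: 29.9
```

>>> drive_tool:
  rows:
    - [25, 20, -6, 0, 0, 0, -0.122]
    - [25, 20, -6, 0, 0, 0, -0.122]
    - [25, 20, -6, 0, 0, 0, -0.122]
    - [25, 20, -6, 0, 0, 0, -0.122]
    - [25, 20, -6, 0, 0, 0, -0.122]

```text
time_s: 9.48
tcp_pos: [0.5225, 0.2066, 0.1253]
ee_rot: [[-0.728, -0.686, -0.001], [-0.686, 0.728, -0.0], [0.001, 0.0, -1.0]]
wrist_force: [0.7, 0.1, -0.4]
gripper_width: 0.411
gripper_force: 29.9
```

>>> drive_tool:
  rows:
    - [25, 20, -7, 0, 0, 0, -0.122]
    - [25, 20, -7, 0, 0, 0, -0.122]
    - [25, 20, -7, 0, 0, 0, -0.122]
    - [25, 20, -7, 0, 0, 0, -0.122]
    - [25, 12, -7, 0, 0, 0, -0.122]

```text
time_s: 9.9
tcp_pos: [0.6154, 0.1716, 0.1249]
ee_rot: [[-0.989, -0.145, -0.0], [-0.145, 0.989, -0.0], [0.0, -0.0, -1.0]]
wrist_force: [0.7, 0.0, 0.0]
gripper_width: 0.409
gripper_force: 29.9
```

>>> drive_tool:
  rows:
    - [25, 0, 0, 0, 0, 0, 0]
    - [25, 0, 0, 0, 0, 0, 0]
    - [25, 0, 0, 0, 0, 0, 0]

```text
time_s: 10.15
tcp_pos: [0.6129, 0.1721, 0.1251]
ee_rot: [[-0.988, -0.153, -0.001], [-0.153, 0.988, -0.0], [0.002, -0.0, -1.0]]
wrist_force: [0.4, 0.0, -0.9]
gripper_width: 0.41
gripper_force: 29.9
```

Run:
```python
from meas import *
s=sense();print(s["tcp_pos"],s["joints"])
for n in("top","side"):
    c=capture(n); W=world(c); z=W[...,2]; f=c["frame"]
    print(n,"work",rect(W[near(W,.634,.036,.08)&(z>.03)&(z<.042)]))
    hsv=cv2.cvtColor(f,cv2.COLOR_RGB2HSV).astype(int); pur=(hsv[...,0]>125)&(hsv[...,0]<160)&(hsv[...,1]>80)
    for nm,m in(("held",pur&near(W,.614,.173,.09)&(z>.08)),("L",pur&near(W,.38,.248,.1))):
        X=W[m]; print(nm,rect(X),X.mean(0),m.sum(),X[:,2].max())
    save(c,"d_"+n+".png",(190,130,360,310) if n=="top" else (205,100,405,270),4)
```

```text
[0.61289086 0.17212609 0.1251182 ] [ 3.02144522e+01  2.87825631e+01 -6.40529913e+00 -2.73951359e-02
 -5.48963426e+01 -1.11390912e+02]
top work (array([634. ,  36.8]), array([ 45.5, 147.3]), 10.2)
held (array([587.7, 167.3]), array([54.2, 51.9]), 9.7) [0.58511287 0.16799197 0.1249681 ] 143 0.20260315239496615
L (array([409.8, 234.2]), array([38.1, 11.1]), 11.4) [0.41050544 0.23406415 0.0161706 ] 57 0.02934795560316645
side work (array([633.6,  37. ]), array([ 44.3, 136.6]), 9.2)
held (array([588.3, 181.7]), array([ 65.4, 134.2]), 13.6) [0.5946329  0.16768737 0.12725727] 198 0.28485386833918785
L (array([379.5, 260.1]), array([101.7,  69.9]), 2.2) [0.38667694 0.24625781 0.01509006] 403 0.02585507315463032
```

View pics/d_side.png

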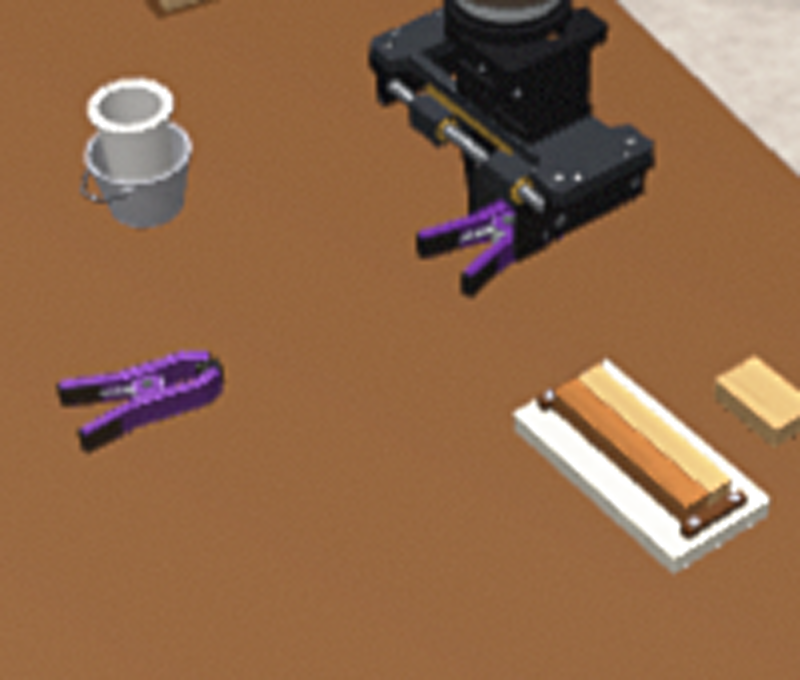

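The side crop shows the upper clamp held level at (480,235), the lower one alone at (140,395), and the pot seated in the kettle. Next I'll set the held clamp down.

>>> drive_tool:
  rows:
    - [25, 1, 1, -30, 0, 0, 0]
    - [25, 0, 0, -30, 0, 0, 0]
    - [25, 0, 0, -20, 0, 0, 0]
    - [25, 0, 0, -10, 0, 0, 0]
    - [25, 0, 0, -5, 0, 0, 0]

```text
time_s: 10.67
tcp_pos: [0.6136, 0.1732, 0.0291]
ee_rot: [[-0.988, -0.153, -0.003], [-0.153, 0.988, -0.001], [0.003, -0.001, -1.0]]
wrist_force: [-0.0, 0.2, 0.3]
gripper_width: 0.406
gripper_force: 29.9
```

>>> drive_tool:
  rows:
    - [25, 0, 0, -3, 0, 0, 0]
    - [25, 0, 0, 0, 0, 0, 0]
    - [60, 0, 0, 0, 0, 0, 0]
    - [60, 0, 0, 0, 0, 0, 0]
    - [60, 0, 0, 0, 0, 0, 0]

```text
time_s: 11.08
tcp_pos: [0.6155, 0.1735, 0.029]
ee_rot: [[-0.988, -0.151, 0.002], [-0.151, 0.988, 0.001], [-0.002, 0.001, -1.0]]
wrist_force: [-0.5, -0.4, -0.3]
gripper_width: 0.544
gripper_force: 0.0
```

>>> drive_tool:
  rows:
    - [60, 0, 0, 0, 0, 0, 0]
    - [60, 0, 0, 20, 0, 0, 0]
    - [60, 0, 0, 40, 0, 0, 0]
    - [80, 0, 0, 40, 0, 0, 0]
    - [100, 0, 0, 0, 0, 0, 0]

```text
time_s: 11.5
tcp_pos: [0.6199, 0.1749, 0.1374]
ee_rot: [[-0.988, -0.153, 0.016], [-0.153, 0.988, 0.006], [-0.017, 0.003, -1.0]]
wrist_force: [1.9, 0.3, 1.4]
gripper_width: 0.682
gripper_force: 0.0
```

>>> drive_tool:
  rows:
    - [100, -29, 9, 0, 0, 0, -0.06]
    - [100, -29, 9, 0, 0, 0, -0.06]
    - [100, -29, 9, 0, 0, 0, -0.06]
    - [100, -29, 9, 0, 0, 0, -0.06]
    - [100, -29, 9, 0, 0, 0, 0]

```text
time_s: 11.92
tcp_pos: [0.4687, 0.2183, 0.128]
ee_rot: [[-0.996, 0.091, 0.001], [0.091, 0.996, 0.001], [-0.001, 0.001, -1.0]]
wrist_force: [-0.1, 0.6, 0.5]
gripper_width: 0.978
gripper_force: 0.0
```

>>> drive_tool:
  rows:
    - [100, -29, 9, 0, 0, 0, 0]
    - [100, -29, 10, 0, 0, 0, 0]
    - [100, -30, 10, 0, 0, 0, 0]
    - [100, 0, 0, 0, 0, 0, 0]
    - [100, 0, 0, 0, 0, 0, 0]

```text
time_s: 12.33
tcp_pos: [0.3809, 0.2478, 0.1284]
ee_rot: [[-0.996, 0.085, 0.001], [0.085, 0.996, 0.001], [-0.001, 0.001, -1.0]]
wrist_force: [0.5, 0.8, 0.5]
gripper_width: 1.0
gripper_force: 0.0
```

Run:
```python
from meas import *
s=sense();print(s["tcp_pos"])
for n in("top","side"):
    c=capture(n); W=world(c); z=W[...,2]; f=c["frame"]
    hsv=cv2.cvtColor(f,cv2.COLOR_RGB2HSV).astype(int); pur=(hsv[...,0]>125)&(hsv[...,0]<160)&(hsv[...,1]>80)
    for nm,m in(("placed",pur&near(W,.614,.173,.07)&(z<.04)),("L",pur&near(W,.38,.248,.08)&(z<.05))):
        X=W[m]; 
        if len(X)>5: print(n,nm,rect(X),X.mean(0),m.sum(),X[:,2].max())
    for l in ["clamp_low_c"]: print([(round(d["p"],2),d["xy"],ray(c,*d["xy"],.015).round(3)) for d in search_frame(l,c)[:3]])
    save(c,"e_"+n+".png",(190,150,320,310) if n=="top" else (205,130,325,230),5)
```

```text
[0.38094549 0.24782941 0.12838872]
top placed (array([614.3, 174.2]), array([102. ,  53.8]), 9.8) [0.61480302 0.17364913 0.01808277] 295 0.028422151247619775
top L (array([345. , 254.1]), array([40.1, 51.5]), 10.1) [0.34409374 0.25300758 0.018124  ] 81 0.02469262351247037
[(0.67, [230.1, 295.2], array([0.34 , 0.241, 0.015]))]
side placed (array([617.8, 184.3]), array([112.2,  75. ]), 10.4) [0.61934067 0.17224071 0.01595205] 333 0.025397145155713723
side L (array([379.6, 262.3]), array([103.5,  74.6]), 1.3) [0.3864258  0.24604266 0.01530679] 406 0.02464572709526999
[(0.83, [238.1, 194.5], array([0.379, 0.262, 0.015])), (0.49, [394.5, 198.1], array([0.734, 0.045, 0.015]))]
```

View pics/e_side.png

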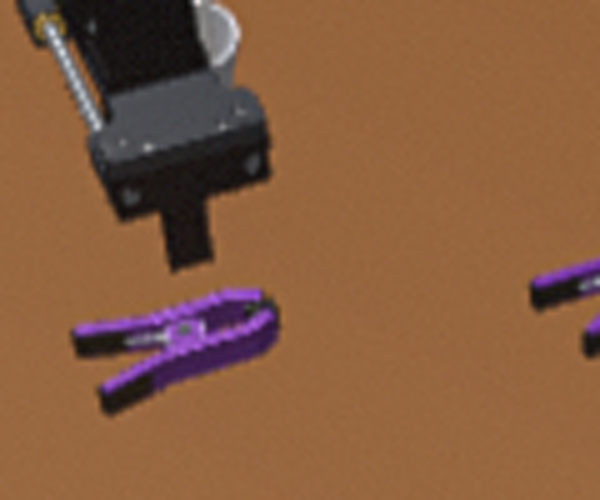

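The crop shows the gripper above the lower clamp, whose washer is at (187,328). The placed clamp lies flat at the right edge.

Run:
```python
from h import *
c=capture("side")
for u,v in((187,328),(262,312),(128,368)): print(ray(c,205+u/5,130+v/5,.02).round(4))
print(ray(c,205+75/5,130+333/5,.02),ray(c,205+103/5,130+388/5,.02))
```

```text
[0.3858 0.2471 0.02  ]
[0.4254 0.2387 0.02  ]
[0.3473 0.2347 0.02  ]
[0.33269708 0.27281319 0.02      ] [0.33045749 0.22746536 0.02      ]
```

>>> drive_tool:
  rows:
    - [100, 3, 0, -30, 0, 0, 0]
    - [100, 0, 0, -30, 0, 0, 0]
    - [100, 0, 0, -25, 0, 0, 0]
    - [100, 0, 0, -15, 0, 0, 0]
    - [100, 0, 0, -5, 0, 0, 0]

```text
time_s: 13.0
tcp_pos: [0.3844, 0.2455, 0.02]
ee_rot: [[-0.996, 0.09, -0.003], [0.09, 0.996, -0.004], [0.003, -0.005, -1.0]]
wrist_force: [0.2, -1.1, 0.2]
gripper_width: 1.0
gripper_force: 0.0
```

>>> drive_tool:
  rows:
    - [60, 0, 0, -1, 0, 0, 0]
    - [25, 0, 0, 0, 0, 0, 0]
    - [25, 0, 0, 0, 0, 0, 0]
    - [25, 0, 0, 0, 0, 0, 0]
    - [25, 0, 0, 0, 0, 0, 0]

```text
time_s: 13.42
tcp_pos: [0.3853, 0.2477, 0.0226]
ee_rot: [[-0.996, 0.088, 0.001], [0.088, 0.996, 0.002], [-0.001, 0.002, -1.0]]
wrist_force: [-0.3, 0.1, 0.4]
gripper_width: 0.706
gripper_force: 0.0
```

>>> drive_tool:
  rows:
    - [25, 0, 0, 0, 0, 0, 0]
    - [25, 0, 0, 0, 0, 0, 0]
    - [25, 0, 0, 0, 0, 0, 0]

```text
time_s: 13.67
tcp_pos: [0.3848, 0.2473, 0.0219]
ee_rot: [[-0.996, 0.088, 0.0], [0.088, 0.996, 0.001], [-0.0, 0.001, -1.0]]
wrist_force: [-0.4, 0.2, -0.4]
gripper_width: 0.479
gripper_force: 0.0
```

>>> drive_tool:
  rows:
    - [25, 0, 0, 0, 0, 0, 0]
    - [25, 0, 0, 0, 0, 0, 0]
    - [25, 0, 0, 20, 0, 0, 0]
    - [25, 0, 0, 40, 0, 0, 0]
    - [25, 0, 0, 40, 0, 0, 0]

```text
time_s: 14.08
tcp_pos: [0.3838, 0.246, 0.1215]
ee_rot: [[-0.996, 0.088, -0.003], [0.088, 0.996, -0.004], [0.003, -0.004, -1.0]]
wrist_force: [2.2, 1.8, -1.1]
gripper_width: 0.412
gripper_force: 30.0
```

>>> drive_tool:
  rows:
    - [25, 22, -29, 0, 0, 0, 0.06]
    - [25, 22, -29, 0, 0, 0, 0.06]
    - [25, 22, -29, 0, 0, 0, 0.06]
    - [25, 22, -29, 0, 0, 0, 0.06]
    - [25, 22, -29, 0, 0, 0, 0]

```text
time_s: 14.5
tcp_pos: [0.4953, 0.1007, 0.1216]
ee_rot: [[-0.988, -0.154, -0.0], [-0.154, 0.988, 0.0], [0.0, 0.0, -1.0]]
wrist_force: [-0.0, 1.2, -1.6]
gripper_width: 0.412
gripper_force: 30.0
```

>>> drive_tool:
  rows:
    - [25, 23, -29, 0, 0, 0, 0]
    - [25, 23, -29, 0, 0, 0, 0]
    - [25, 23, -29, 0, 0, 0, 0]
    - [25, 23, -29, 0, 0, 0, 0]
    - [25, 23, -29, 0, 0, 0, 0]

```text
time_s: 14.92
tcp_pos: [0.6103, -0.0445, 0.1211]
ee_rot: [[-0.989, -0.151, -0.001], [-0.151, 0.989, 0.0], [0.001, 0.0, -1.0]]
wrist_force: [1.1, 1.3, -0.4]
gripper_width: 0.413
gripper_force: 30.0
```

>>> drive_tool:
  rows:
    - [25, 23, -29, 0, 0, 0, 0]
    - [25, 21, -28, 0, 0, 0, 0]
    - [25, 0, 0, 0, 0, 0, 0]
    - [25, 0, 0, 0, 0, 0, 0]
    - [25, 0, 0, 0, 0, 0, 0]

```text
time_s: 15.33
tcp_pos: [0.6528, -0.0997, 0.1206]
ee_rot: [[-0.989, -0.15, -0.002], [-0.15, 0.989, 0.0], [0.002, 0.001, -1.0]]
wrist_force: [-0.8, 0.2, 0.3]
gripper_width: 0.416
gripper_force: 30.0
```

>>> drive_tool:
  rows:
    - [25, 0, -1, -30, 0, 0, 0]
    - [25, 0, 0, -30, 0, 0, 0]
    - [25, 0, 0, -20, 0, 0, 0]
    - [25, 0, 0, -10, 0, 0, 0]
    - [25, 0, 0, -6, 0, 0, 0]

```text
time_s: 15.75
tcp_pos: [0.6525, -0.0996, 0.0243]
ee_rot: [[-0.988, -0.153, -0.003], [-0.153, 0.988, -0.0], [0.003, 0.0, -1.0]]
wrist_force: [-0.8, 0.7, -0.0]
gripper_width: 0.406
gripper_force: 30.0
```

>>> drive_tool:
  rows:
    - [25, 0, 0, -2, 0, 0, 0]
    - [25, 0, 0, 0, 0, 0, 0]
    - [60, 0, 0, 0, 0, 0, 0]
    - [60, 0, 0, 0, 0, 0, 0]
    - [60, 0, 0, 0, 0, 0, 0]

```text
time_s: 16.17
tcp_pos: [0.6546, -0.1008, 0.0251]
ee_rot: [[-0.988, -0.151, 0.003], [-0.151, 0.988, 0.0], [-0.003, -0.0, -1.0]]
wrist_force: [0.4, -0.0, -0.3]
gripper_width: 0.551
gripper_force: 0.0
```

>>> drive_tool:
  rows:
    - [60, 0, 0, 0, 0, 0, 0]
    - [60, 0, 0, 20, 0, 0, 0]
    - [60, 0, 0, 40, 0, 0, 0]
    - [80, 0, 0, 40, 0, 0, 0]
    - [100, -5, -24, 0, 0, 0, 0]

```text
time_s: 16.58
tcp_pos: [0.6551, -0.123, 0.1339]
ee_rot: [[-0.987, -0.157, 0.018], [-0.157, 0.988, -0.002], [-0.018, -0.005, -1.0]]
wrist_force: [1.3, -0.0, 1.9]
gripper_width: 0.679
gripper_force: 0.0
```

>>> drive_tool:
  rows:
    - [100, -6, -29, 0, 0, 0, 0]
    - [100, -6, -29, 0, 0, 0, 0]
    - [100, -6, -29, 0, 0, 0, 0]
    - [100, -6, -29, 0, 0, 0, 0]
    - [100, -6, -29, 0, 0, 0, 0]

```text
time_s: 17.0
tcp_pos: [0.6184, -0.2712, 0.1242]
ee_rot: [[-0.988, -0.151, 0.001], [-0.151, 0.988, -0.0], [-0.001, -0.0, -1.0]]
wrist_force: [0.2, 0.3, 0.9]
gripper_width: 0.978
gripper_force: 0.0
```

>>> drive_tool:
  rows:
    - [100, -5, -28, 0, 0, 0, 0]
    - [100, 0, 0, 0, 0, 0, 0]
    - [100, 0, 0, 0, 0, 0, 0]

```text
time_s: 17.25
tcp_pos: [0.6132, -0.2994, 0.1237]
ee_rot: [[-0.989, -0.148, 0.0], [-0.148, 0.989, 0.0], [-0.0, 0.0, -1.0]]
wrist_force: [0.1, 0.7, -1.1]
gripper_width: 1.001
gripper_force: 0.0
```

Run:
```python
from meas import *
s=sense();print(s["tcp_pos"])
for n in("top","side"):
    c=capture(n); W=world(c); z=W[...,2]; f=c["frame"]
    hsv=cv2.cvtColor(f,cv2.COLOR_RGB2HSV).astype(int); pur=(hsv[...,0]>125)&(hsv[...,0]<160)&(hsv[...,1]>80)
    for nm,m in(("A",pur&near(W,.614,.173,.07)&(z<.04)),("B",pur&near(W,.654,-.1,.07)&(z<.05)),("caul",(f.min(-1)<190)&(hsv[...,1]>60)&(hsv[...,2]>170)&near(W,.613,-.298,.09)&(z>.01)&(z<.03)),("work",near(W,.634,.0365,.08)&(z>.03)&(z<.042))):
        X=W[m]; 
        if len(X)>5: print(n,nm,rect(X),X.mean(0).round(3),m.sum(),X[:,2].max())
    if n=="side": save(c,"f_side.png",(280,130,510,350),3)
```

```text
[ 0.61315564 -0.2994414   0.12372057]
top A (array([613.2, 173. ]), array([100.6,  53.6]), 8.8) [0.615 0.174 0.018] 299 0.030570139385847274
top B (array([653.4, -86.1]), array([ 31. , 108.9]), 76.1) [ 0.66  -0.09   0.018] 161 0.02797488716492903
top caul (array([ 614.2, -297. ]), array([131.6,  36.7]), 7.0) [ 0.603 -0.3    0.018] 460 0.027435731146373453
top work (array([634.1,  36.2]), array([ 43. , 146.4]), 8.1) [0.634 0.037 0.036] 710 0.041987761178615864
side A (array([612.2, 184. ]), array([104.5,  74. ]), 12.7) [0.619 0.172 0.016] 332 0.025623531901481554
side B (array([645.8, -92.1]), array([102.8,  59.8]), 18.3) [ 0.642 -0.101  0.017] 267 0.024760484916680526
side caul (array([ 614. , -297.8]), array([131.5,  36.4]), 8.1) [ 0.61  -0.298  0.018] 810 0.023257288780370228
side work (array([635. ,  29.6]), array([ 44. , 142.1]), 8.6) [0.633 0.032 0.036] 647 0.04168402270714918
```

View pics/f_side.png

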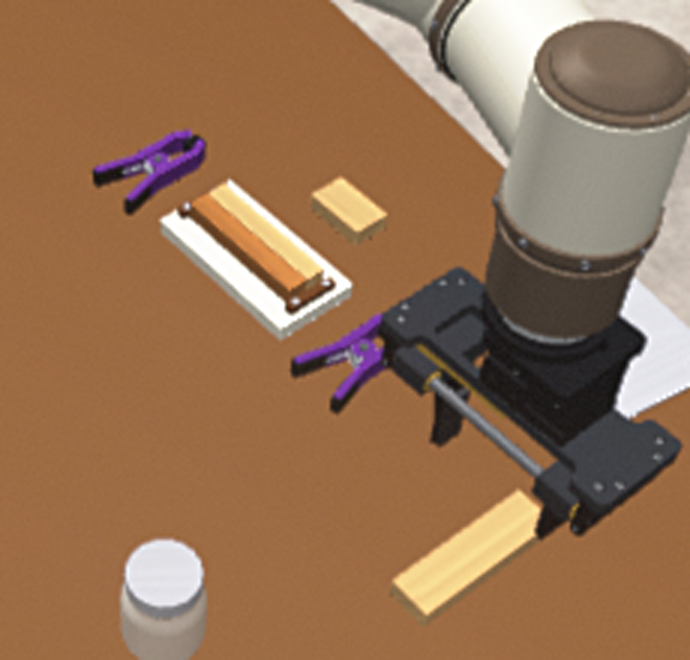

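The view shows both clamps flat beside the board ends, at (150,165) and (345,360). The gripper stands over the caul, whose near end is at (410,600).

>>> drive_tool:
  rows:
    - [100, 1, 2, -30, 0, 0, 0]
    - [100, 0, 0, -30, 0, 0, 0]
    - [100, 0, 0, -25, 0, 0, 0]
    - [100, 0, 0, -13, 0, 0, 0]
    - [80, 0, 0, -4, 0, 0, 0]

```text
time_s: 17.77
tcp_pos: [0.6136, -0.2944, 0.0196]
ee_rot: [[-0.988, -0.153, -0.005], [-0.153, 0.988, 0.001], [0.005, 0.002, -1.0]]
wrist_force: [-0.5, -0.9, 1.4]
gripper_width: 0.977
gripper_force: 0.6
```

>>> drive_tool:
  rows:
    - [25, 0, 0, 0, 0, 0, 0]
    - [25, 0, 0, 0, 0, 0, 0]
    - [25, 0, 0, 0, 0, 0, 0]
    - [25, 0, 0, 0, 0, 0, 0]
    - [25, 0, 0, 0, 0, 0, 0]

```text
time_s: 18.18
tcp_pos: [0.6154, -0.296, 0.0229]
ee_rot: [[-0.989, -0.151, 0.002], [-0.151, 0.989, -0.0], [-0.002, -0.001, -1.0]]
wrist_force: [-0.6, -0.8, -0.5]
gripper_width: 0.634
gripper_force: 0.0
```

>>> drive_tool:
  rows:
    - [25, 0, 0, 0, 0, 0, 0]
    - [25, 0, 0, 0, 0, 0, 0]
    - [25, 0, 0, 0, 0, 0, 0]
    - [25, 0, 0, 0, 0, 0, 0]

```text
time_s: 18.52
tcp_pos: [0.6149, -0.296, 0.0219]
ee_rot: [[-0.988, -0.151, 0.0], [-0.151, 0.988, -0.0], [-0.0, -0.0, -1.0]]
wrist_force: [0.6, -0.2, 1.9]
gripper_width: 0.411
gripper_force: 30.0
```

>>> drive_tool:
  rows:
    - [25, 0, 0, 20, 0, 0, 0]
    - [25, 0, 0, 40, 0, 0, 0]
    - [25, 0, 0, 40, 0, 0, 0]
    - [25, 1, 25, 0, 0, 0, 0.121]
    - [25, 1, 25, 0, 0, 0, 0.121]

```text
time_s: 18.93
tcp_pos: [0.6183, -0.2467, 0.1251]
ee_rot: [[-0.922, -0.387, 0.007], [-0.387, 0.922, -0.001], [-0.006, -0.004, -1.0]]
wrist_force: [-0.4, 0.4, -1.8]
gripper_width: 0.414
gripper_force: 30.0
```

>>> drive_tool:
  rows:
    - [25, 2, 26, 0, 0, 0, 0.121]
    - [25, 2, 26, 0, 0, 0, 0.121]
    - [25, 2, 26, 0, 0, 0, 0.121]
    - [25, 2, 26, 0, 0, 0, 0.121]
    - [25, 2, 26, 0, 0, 0, 0.121]

```text
time_s: 19.35
tcp_pos: [0.6264, -0.1146, 0.1213]
ee_rot: [[-0.536, -0.844, -0.001], [-0.844, 0.536, 0.0], [0.0, 0.001, -1.0]]
wrist_force: [1.0, -0.8, -1.2]
gripper_width: 0.412
gripper_force: 30.0
```

>>> drive_tool:
  rows:
    - [25, 2, 26, 0, 0, 0, 0.121]
    - [25, 2, 26, 0, 0, 0, 0.121]
    - [25, 2, 26, 0, 0, 0, 0.121]
    - [25, 1, 26, 0, 0, 0, 0.121]
    - [25, 1, 26, 0, 0, 0, 0.121]

```text
time_s: 19.77
tcp_pos: [0.6345, 0.0155, 0.1213]
ee_rot: [[0.039, -0.999, -0.001], [-0.999, -0.039, 0.0], [-0.0, 0.001, -1.0]]
wrist_force: [0.8, 1.0, -1.3]
gripper_width: 0.412
gripper_force: 30.0
```

>>> drive_tool:
  rows:
    - [25, 1, 22, 0, 0, 0, 0.119]
    - [25, 0, 0, 0, 0, 0, 0]
    - [25, 0, 0, -10, 0, 0, 0]
    - [25, 0, 0, 0, 0, 0, 0]
    - [25, 0, 0, 0, 0, 0, 0]

```text
time_s: 20.18
tcp_pos: [0.6348, 0.035, 0.1102]
ee_rot: [[0.149, -0.989, -0.003], [-0.989, -0.149, -0.001], [0.0, 0.003, -1.0]]
wrist_force: [0.6, 0.3, -0.7]
gripper_width: 0.409
gripper_force: 30.0
```

Run:
```python
from meas import *
s=sense();print(s["tcp_pos"],s["ee_rot"][:,1] if hasattr(s["ee_rot"],"shape") else s["ee_rot"])
for n in("top","side"):
    c=capture(n); W=world(c); z=W[...,2]; f=c["frame"]; hsv=cv2.cvtColor(f,cv2.COLOR_RGB2HSV).astype(int)
    for nm,m in(("board",near(W,.634,.0365,.1)&(z>.008)&(z<.025)&(f.min(-1)>190)),("caul",(hsv[...,1]>60)&(hsv[...,2]>150)&near(W,.634,.0365,.09)&(z>.08)&(z<.13))):
        X=W[m]; 
        if len(X)>5: print(n,nm,rect(X),X.mean(0).round(3),m.sum(),X[:,2].max())
    if n=="side": save(c,"g_side.png",(290,130,450,270),4)
```

```text
[0.63477155 0.0350075  0.11020998] [-0.98879384 -0.14925411  0.00315389]
top board (array([634.4,  36.8]), array([ 80.8, 159.2]), 8.8) [0.617 0.04  0.016] 288 0.024551138061963348
top caul (array([636.2,  34.2]), array([ 38.2, 129.9]), 8.9) [0.636 0.033 0.106] 317 0.11405862985997385
side board (array([632.2,  35.7]), array([ 82.2, 162.8]), 10.8) [0.617 0.019 0.016] 465 0.024053605469727353
side caul (array([639.7,  17.3]), array([ 49.4, 100.6]), 15.1) [0.64  0.004 0.106] 347 0.11133654639113333
```

View pics/g_side.png

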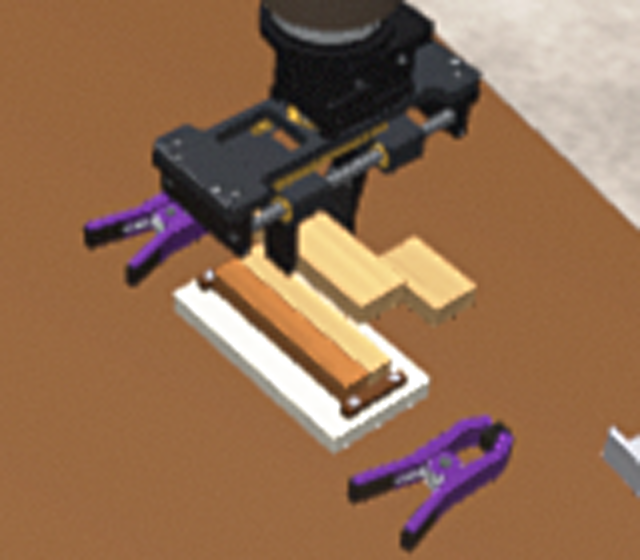

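The caul, about (340,265) in the crop, is held level over the work and within 3 mm of centre. Next I'll lower it with a small correction.

>>> drive_tool:
  rows:
    - [25, -1, 2, -20, 0, 0, 0]
    - [25, 0, 0, -15, 0, 0, 0]
    - [25, 0, 0, -9, 0, 0, 0]
    - [25, 0, 0, -5, 0, 0, 0]
    - [25, 0, 0, -2, 0, 0, 0]

```text
time_s: 20.7
tcp_pos: [0.6346, 0.0375, 0.0599]
ee_rot: [[0.151, -0.989, -0.001], [-0.989, -0.151, -0.0], [0.0, 0.001, -1.0]]
wrist_force: [0.1, -0.9, -0.6]
gripper_width: 0.408
gripper_force: 30.0
```

>>> drive_tool:
  rows:
    - [25, 0, 0, -1, 0, 0, 0]
    - [25, 0, 0, 0, 0, 0, 0]
    - [25, 0, 0, 0, 0, 0, 0]

```text
time_s: 20.95
tcp_pos: [0.6354, 0.0383, 0.0605]
ee_rot: [[0.151, -0.988, 0.002], [-0.988, -0.151, 0.0], [-0.0, -0.002, -1.0]]
wrist_force: [-0.2, 0.7, -0.9]
gripper_width: 0.41
gripper_force: 30.0
```

>>> drive_tool:
  rows:
    - [25, 0, -1, -2, 0, 0, 0]
    - [25, 0, 0, 0, 0, 0, 0]
    - [60, 0, 0, 0, 0, 0, 0]
    - [60, 0, 0, 0, 0, 0, 0]
    - [60, 0, 0, 0, 0, 0, 0]

```text
time_s: 21.37
tcp_pos: [0.635, 0.0372, 0.0579]
ee_rot: [[0.152, -0.988, 0.001], [-0.988, -0.152, 0.0], [-0.0, -0.001, -1.0]]
wrist_force: [-0.1, 0.4, 0.3]
gripper_width: 0.547
gripper_force: 0.0
```

>>> drive_tool:
  rows:
    - [70, 0, 0, 0, 0, 0, 0]
    - [70, 0, 0, 20, 0, 0, 0]
    - [100, 0, 0, 40, 0, 0, 0]
    - [100, 0, 0, 40, 0, 0, 0]
    - [100, -12, -32, 0, 0, 0, -0.11]

```text
time_s: 21.78
tcp_pos: [0.6301, 0.0089, 0.167]
ee_rot: [[0.048, -0.999, 0.02], [-0.999, -0.048, 0.002], [-0.001, -0.02, -1.0]]
wrist_force: [2.4, -1.0, 1.8]
gripper_width: 0.84
gripper_force: 0.0
```

>>> drive_tool:
  rows:
    - [100, -12, -32, 0, 0, 0, -0.11]
    - [100, -12, -32, 0, 0, 0, -0.11]
    - [100, -12, -32, 0, 0, 0, -0.11]
    - [100, -12, -32, 0, 0, 0, -0.11]
    - [100, -12, -32, 0, 0, 0, -0.11]

```text
time_s: 22.2
tcp_pos: [0.562, -0.1561, 0.1579]
ee_rot: [[-0.491, -0.871, 0.0], [-0.871, 0.491, -0.0], [-0.0, -0.0, -1.0]]
wrist_force: [0.2, 0.3, 0.2]
gripper_width: 0.999
gripper_force: 0.0
```

>>> drive_tool:
  rows:
    - [100, -12, -32, 0, 0, 0, -0.11]
    - [100, -12, -32, 0, 0, 0, -0.11]
    - [100, -12, -32, 0, 0, 0, -0.11]
    - [100, -13, -32, 0, 0, 0, -0.11]
    - [100, -13, -32, 0, 0, 0, -0.11]

```text
time_s: 22.62
tcp_pos: [0.5, -0.3163, 0.1579]
ee_rot: [[-0.874, -0.486, 0.0], [-0.486, 0.874, -0.0], [-0.0, -0.0, -1.0]]
wrist_force: [1.8, -0.3, 0.6]
gripper_width: 0.999
gripper_force: 0.0
```

>>> drive_tool:
  rows:
    - [100, -13, -32, 0, 0, 0, -0.11]
    - [100, -13, -32, 0, 0, 0, 0]
    - [100, -13, -32, 0, 0, 0, 0]
    - [100, -12, -29, 0, 0, 0, 0]
    - [100, 0, 0, 0, 0, 0, 0]

```text
time_s: 23.03
tcp_pos: [0.4475, -0.4441, 0.1574]
ee_rot: [[-0.922, -0.387, -0.0], [-0.387, 0.922, -0.001], [0.001, -0.001, -1.0]]
wrist_force: [0.6, 0.0, -0.4]
gripper_width: 0.996
gripper_force: 0.0
```

Run:
```python
from meas import *
s=sense();print(s["tcp_pos"],np.array(s["ee_rot"])[:,1])
for n in("top","side"):
    c=capture(n); W=world(c); z=W[...,2]; f=c["frame"]; hsv=cv2.cvtColor(f,cv2.COLOR_RGB2HSV).astype(int)
    for nm,m in(("board",near(W,.634,.0365,.1)&(z>.008)&(z<.025)&(f.min(-1)>190)),("caul",near(W,.634,.0365,.09)&(z>.045)&(z<.07)),("roller",near(W,.45,-.438,.08)&(z>.012)&(z<.05)),("handle",near(W,.45,-.438,.08)&(z>.014)&(z<.05)&(hsv[...,1]>90))):
        X=W[m]; 
        if len(X)>5: print(n,nm,rect(X),X.mean(0).round(3),m.sum(),X[:,2].max())
    if n=="side": save(c,"r_side.png",(340,340,500,480),4)
```

```text
[ 0.44752999 -0.44411813  0.15741066] [-3.87100935e-01  9.22036970e-01 -8.32319665e-04]
top board (array([634.3,  36.7]), array([ 81.3, 159. ]), 8.8) [0.625 0.035 0.016] 693 0.024874654774616242
top caul (array([635.7,  36.2]), array([ 38.5, 130. ]), 9.3) [0.635 0.036 0.054] 707 0.0641494925427007
top roller (array([ 451. , -445.2]), array([132.1,  32.7]), 14.7) [ 0.435 -0.448  0.028] 158 0.03704663717412411
top handle (array([ 398.8, -457.8]), array([21.5, 32.3]), 25.8) [ 0.398 -0.457  0.027] 99 0.03704663717412411
side board (array([633.4,  35.5]), array([ 81. , 161.3]), 9.3) [0.615 0.019 0.016] 436 0.022557596502500322
side caul (array([634.7,  32.5]), array([ 40.2, 132.5]), 7.3) [0.634 0.03  0.053] 633 0.060297895359010596
side roller (array([ 447.2, -440.1]), array([129.6,  58. ]), 23.0) [ 0.453 -0.439  0.025] 1242 0.036168921819955194
side handle (array([ 426.7, -448.5]), array([85. , 31.1]), 23.7) [ 0.422 -0.452  0.026] 624 0.03519788523399417
```

View pics/r_side.png

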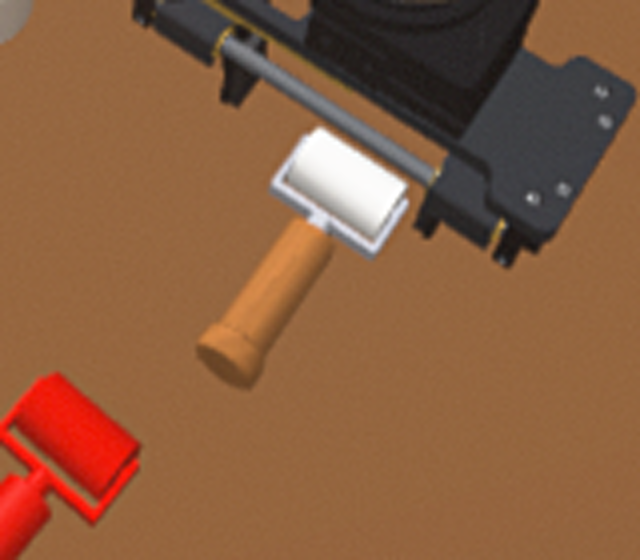

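Caul confirmed on the work, within 2 mm of centre. The crop shows the correct roller (wood and white, handle (265,300)) under the open gripper, and the red decoy at (70,450). Next is the grasp on the handle.

>>> drive_tool:
  rows:
    - [100, -3, 3, -30, 0, 0, 0]
    - [100, 0, 0, -30, 0, 0, 0]
    - [100, 0, 0, -30, 0, 0, 0]
    - [100, 0, 0, -25, 0, 0, 0]
    - [100, 0, 0, -14, 0, 0, 0]

```text
time_s: 23.55
tcp_pos: [0.4459, -0.4344, 0.0255]
ee_rot: [[-0.919, -0.393, -0.004], [-0.393, 0.919, 0.003], [0.002, 0.004, -1.0]]
wrist_force: [-0.8, -0.6, -0.2]
gripper_width: 1.001
gripper_force: 0.0
```

>>> drive_tool:
  rows:
    - [70, 0, 0, -6, 0, 0, 0]
    - [15, 0, 0, 0, 0, 0, 0]
    - [15, 0, 0, 0, 0, 0, 0]
    - [15, 0, 0, 0, 0, 0, 0]
    - [15, 0, 0, 0, 0, 0, 0]

```text
time_s: 23.97
tcp_pos: [0.4477, -0.437, 0.0241]
ee_rot: [[-0.92, -0.392, 0.002], [-0.392, 0.92, -0.001], [-0.002, -0.002, -1.0]]
wrist_force: [-0.6, -0.5, -0.5]
gripper_width: 0.706
gripper_force: 0.0
```

>>> drive_tool:
  rows:
    - [15, 0, 0, 0, 0, 0, 0]
    - [15, 0, 0, 0, 0, 0, 0]
    - [15, 0, 0, 0, 0, 0, 0]
    - [15, 0, 0, 0, 0, 0, 0]
    - [15, 0, 0, 0, 0, 0, 0]

```text
time_s: 24.38
tcp_pos: [0.4469, -0.437, 0.0228]
ee_rot: [[-0.92, -0.392, 0.0], [-0.392, 0.92, -0.0], [-0.0, -0.0, -1.0]]
wrist_force: [0.6, 0.0, 1.2]
gripper_width: 0.326
gripper_force: 0.3
```

>>> drive_tool:
  rows:
    - [15, 0, 0, 0, 0, 0, 0]
    - [15, 0, 0, 15, 0, 0, 0]
    - [15, 0, 0, 35, 0, 0, 0]
    - [15, 0, 0, 40, 0, 0, 0]
    - [15, 6, 0, 40, 0, 0, 0]

```text
time_s: 24.8
tcp_pos: [0.4511, -0.4362, 0.1529]
ee_rot: [[-0.92, -0.391, -0.003], [-0.391, 0.92, 0.002], [0.002, 0.004, -1.0]]
wrist_force: [1.1, -0.5, -0.9]
gripper_width: 0.29
gripper_force: 30.0
```

>>> drive_tool:
  rows:
    - [15, 6, 30, 0, 0, 0, 0.11]
    - [15, 6, 30, 0, 0, 0, 0.11]
    - [15, 6, 30, 0, 0, 0, 0.11]
    - [15, 6, 30, 0, 0, 0, 0.11]
    - [15, 6, 30, 0, 0, 0, 0.11]

```text
time_s: 25.22
tcp_pos: [0.4824, -0.2854, 0.1524]
ee_rot: [[-0.575, -0.818, -0.001], [-0.818, 0.575, 0.0], [-0.0, 0.001, -1.0]]
wrist_force: [-0.3, 0.1, -0.0]
gripper_width: 0.29
gripper_force: 30.0
```

>>> drive_tool:
  rows:
    - [15, 6, 31, 0, 0, 0, 0.11]
    - [15, 6, 31, 0, 0, 0, 0.11]
    - [15, 6, 31, 0, 0, 0, 0.11]
    - [15, 6, 31, 0, 0, 0, 0.11]
    - [15, 6, 31, 0, 0, 0, 0.11]

```text
time_s: 25.63
tcp_pos: [0.5124, -0.1303, 0.1524]
ee_rot: [[-0.063, -0.998, -0.001], [-0.998, 0.063, 0.0], [-0.0, 0.001, -1.0]]
wrist_force: [0.5, 0.2, -1.0]
gripper_width: 0.287
gripper_force: 30.0
```

>>> drive_tool:
  rows:
    - [15, 6, 31, 0, 0, 0, 0.11]
    - [15, 6, 31, 0, 0, 0, 0.11]
    - [15, 6, 31, 0, 0, 0, 0]
    - [15, 5, 31, 0, 0, 0, 0]
    - [15, 4, 30, 0, 0, 0, 0]

```text
time_s: 26.05
tcp_pos: [0.5396, 0.0238, 0.1524]
ee_rot: [[0.152, -0.988, -0.001], [-0.988, -0.152, 0.0], [-0.0, 0.001, -1.0]]
wrist_force: [0.6, 0.5, -0.4]
gripper_width: 0.285
gripper_force: 30.0
```

>>> drive_tool:
  rows:
    - [15, 0, 0, -30, 0, 0, 0]
    - [15, 0, 0, 0, 0, 0, 0]
    - [15, 0, 0, 0, 0, 0, 0]

```text
time_s: 26.3
tcp_pos: [0.5382, 0.022, 0.1212]
ee_rot: [[0.152, -0.988, -0.005], [-0.988, -0.152, -0.002], [0.001, 0.005, -1.0]]
wrist_force: [0.1, 0.4, -1.6]
gripper_width: 0.292
gripper_force: 30.0
```

Run:
```python
from meas import *
s=sense();print(s["tcp_pos"],np.array(s["ee_rot"])[:,1])
c=capture("side"); save(c,"s_side.png",(260,130,460,300),4)
```

```text
[0.53820876 0.02195596 0.12123589] [-0.98839118 -0.15184544  0.00508249]
```

View pics/s_side.png

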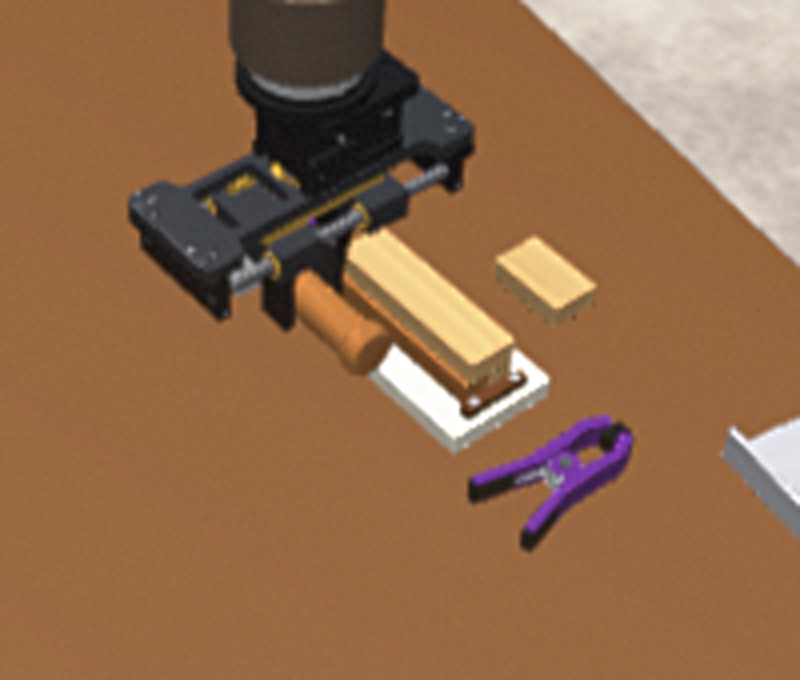

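The view shows the roller held level, handle at (345,325), in front of the board. The caul is squarely on the work.

>>> drive_tool:
  rows:
    - [15, 0, 0, -30, 0, 0, 0]
    - [15, 0, 0, -30, 0, 0, 0]
    - [15, 0, 0, -20, 0, 0, 0]
    - [15, 0, 0, -10, 0, 0, 0]
    - [15, 0, 0, -6, 0, 0, 0]

```text
time_s: 26.77
tcp_pos: [0.5399, 0.0213, 0.0263]
ee_rot: [[0.15, -0.989, -0.001], [-0.989, -0.15, -0.001], [0.0, 0.001, -1.0]]
wrist_force: [0.4, 0.5, -1.4]
gripper_width: 0.29
gripper_force: 30.0
```

>>> drive_tool:
  rows:
    - [15, 0, 0, -2, 0, 0, 0]
    - [15, 0, 0, 0, 0, 0, 0]
    - [50, 0, 0, 0, 0, 0, 0]
    - [50, 0, 0, 0, 0, 0, 0]
    - [50, 0, 0, 0, 0, 0, 0]

```text
time_s: 27.18
tcp_pos: [0.5406, 0.0224, 0.0258]
ee_rot: [[0.152, -0.988, 0.002], [-0.988, -0.152, 0.001], [-0.0, -0.003, -1.0]]
wrist_force: [0.0, 0.4, -0.3]
gripper_width: 0.433
gripper_force: 0.0
```

>>> drive_tool:
  rows:
    - [50, 0, 0, 0, 0, 0, 0]
    - [50, 0, 0, 20, 0, 0, 0]
    - [50, 0, 0, 40, 0, 0, 0]
    - [50, 0, 0, 40, 0, 0, 0]
    - [50, -30, 0, 40, 0, 0, 0]

```text
time_s: 27.6
tcp_pos: [0.5189, 0.0228, 0.1611]
ee_rot: [[0.152, -0.988, 0.006], [-0.988, -0.152, 0.0], [0.001, -0.006, -1.0]]
wrist_force: [1.4, 0.6, 1.1]
gripper_width: 0.498
gripper_force: 0.0
```

>>> drive_tool:
  rows:
    - [50, -30, 25, 20, 0, 0, 0]
    - [50, -20, 30, 0, 0, 0, 0]
    - [50, -20, 30, 0, 0, 0, 0]
    - [50, 0, 30, 0, 0, 0, 0]
    - [50, 0, 0, 0, 0, 0, 0]

```text
time_s: 28.02
tcp_pos: [0.4463, 0.1396, 0.1784]
ee_rot: [[0.157, -0.988, 0.004], [-0.988, -0.157, 0.003], [-0.002, -0.004, -1.0]]
wrist_force: [0.5, -0.1, -0.0]
gripper_width: 0.498
gripper_force: 0.0
```

Run:
```python
from meas import *
s=sense();print(s["time_s"],s["tcp_pos"])
for n in("top","side"):
    c=capture(n); W=world(c); z=W[...,2]; f=c["frame"]; hsv=cv2.cvtColor(f,cv2.COLOR_RGB2HSV).astype(int)
    pur=(hsv[...,0]>125)&(hsv[...,0]<160)&(hsv[...,1]>80)
    print(n,"pot",circ(W[near(W,.462,.4415,.04)&(z>.082)&(z<.1)]),"kettle",circ(W[near(W,.462,.4415,.05)&(z>.042)&(z<.056)]),"jar",circ(W[near(W,.389,-.235,.05)&(z>.072)]))
    for nm,m in(("caul",near(W,.634,.0365,.09)&(z>.046)&(z<.065)),("roller",near(W,.539,.022,.07)&(z>.012)&(z<.05)&((W[...,0]-.539)*.989+(W[...,1]-.022)*.15<.04)),("A",pur&near(W,.614,.173,.07)),("B",pur&near(W,.654,-.1,.07)),("offcut",near(W,.735,.041,.045)&(z>.012))):
        X=W[m]; 
        if len(X)>5: print(n,nm,rect(X),X.mean(0).round(3),m.sum(),X[:,2].max().round(3))
    if n=="side": save(c,"t_side.png",(220,110,440,290),3.5)
```

```text
28.0167 [0.44634198 0.13962892 0.17836972]
top pot (array([0.4623, 0.4432]), np.float64(0.0264)) kettle (array([0.4595, 0.4374]), np.float64(0.0321)) jar (array([ 0.3902, -0.2342]), np.float64(0.0212))
top caul (array([636.5,  36.4]), array([ 38.2, 129.7]), 8.7) [0.635 0.036 0.054] 698 0.064
top roller (array([541.8,  23.2]), array([ 59.4, 129.4]), 8.9) [0.539 0.032 0.026] 630 0.04
top A (array([633.1, 177.5]), array([60. , 36.5]), 8.6) [0.631 0.176 0.018] 195 0.026
top B (array([ 652.2, -103.4]), array([103.8,  56.3]), 6.9) [ 0.651 -0.101  0.018] 301 0.027
top offcut (array([735.8,  43.1]), array([38. , 59.6]), 7.5) [0.736 0.043 0.018] 285 0.027
side pot (array([0.4615, 0.4403]), np.float64(0.0266)) kettle (array([0.4631, 0.4436]), np.float64(0.0347)) jar (array([ 0.389 , -0.2372]), np.float64(0.0214))
side caul (array([636.1,  35.3]), array([ 40. , 132.2]), 8.5) [0.634 0.031 0.054] 619 0.059
side roller (array([537.7,  19.7]), array([ 59.3, 128.7]), 3.7) [0.537 0.026 0.025] 647 0.035
side A (array([618.6, 185. ]), array([111.5,  70.4]), 11.6) [0.62  0.172 0.016] 336 0.024
side B (array([653.4, -93.3]), array([115.9,  60.1]), 15.0) [ 0.655 -0.102  0.017] 388 0.025
side offcut (array([734.9,  40.7]), array([42.2, 62.6]), 13.0) [0.734 0.039 0.018] 256 0.023
```

View pics/t_side.png

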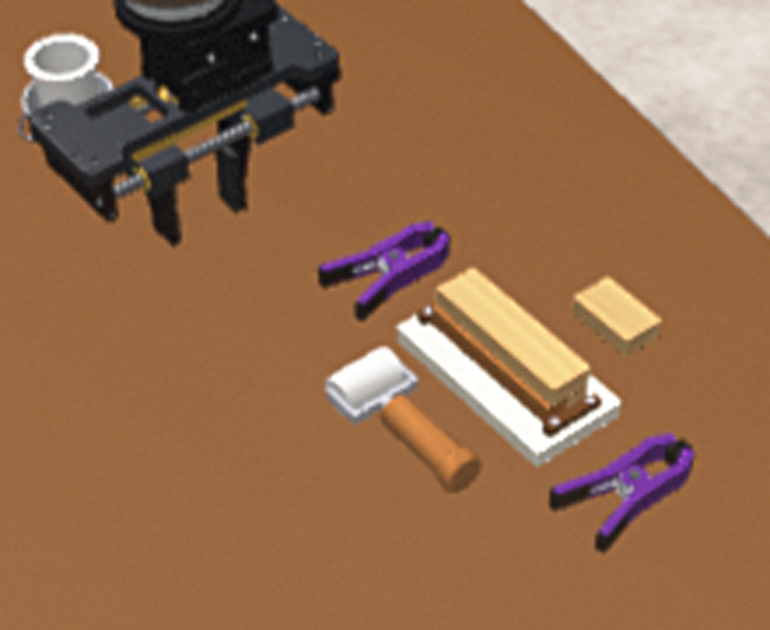

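The picture shows everything in place: the caul at (515,330), roller at (405,420), clamps at (390,265) and (630,485), and the pot in the kettle at (62,75). I'm handing the job in.

```bash
python3 -c "
from station import *
print(finish_job())"
```

```text
the job is handed in; nothing more can be done
None
```

The job is handed in after about 28 s of robot time: by the last camera check the caul, pot, roller and both clamps were all in place and the jar, offcut and kettle had not moved; the hand-in returned no verdict.

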